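# Spent battery pack into the flap bin

### The job

The battery pack with the red band is spent: take it to the grey recycling bin and, still holding it, push it down through the sprung yellow flap in the lid, then let go so that it ends up inside the bin with the flap shut again behind it. Leave the charged pack with the green band standing where it is.

Things in the scene. Friction and masses are not known exactly. Their poses are not given: they have to be found in the camera images.
- spent_mid (a point): The spent battery pack: a black block 26 (x) x 24 (y) x 70 (z) mm, 110 to 160 g, upright and loose on the table, with a red band round its upper part and a red top with two small brass contacts. The point is its centre, 35 mm above its foot; z up, x and y along the 26 and 24 mm sides.
- charged_mid (a point): The charged battery pack: the same block (26 x 24 x 70 mm) with a green band and top; stands loose on the table and is to be left alone. The point is its centre, 35 mm above its foot.
- mouth (a point): Centre of the mouth of the grey bin (fixed, 150 x, 200 y, 160 mm high, hollow), at the top of its green 6 mm lid. Mouth: 68 (x) x 140 (y) mm, filled by the yellow flap, 64 mm long, hinged at its -x edge (dark pin on the lid, x = -40 mm); the free +x edge (black strip) swings down into the bin. Axes: x from hinge to free edge, y along the hinge, z up. Spread the fingers along y.
- flap (a joint): Flap angle in rad: 0 shut (level with the lid), growing as it swings down into the bin, at most 1.45. A spring shuts it: 0.05 N m shut to 0.08 N m open, so 1 to 3 N on the pack open it. The pack is past the flap once its foot is 65 mm below the lid; let go with its top about 10 mm below the lid it drops to the floor of the bin.

How it is judged:
On the way:
1. the spent pack, touched by the gripper, pushes the flap open (value of joint flap above 0.5 rad and contact force between the fingers and spent above 0.5 N and horizontal distance between spent_mid and mouth below 0.07 m), for 0.1 s.
At the end, for the whole second after the job is handed in: The spent pack lies or stands inside the bin (its centre within the bin's walls and less than 80 mm above the table), the flap is shut to within 0.12 rad, and the charged pack stands upright within 30 mm of where it was (height (world z) of spent_mid below 0.08 m and x of spent_mid in the frame of mouth between -0.075 and 0.075 m and y of spent_mid in the frame of mouth between -0.1 and 0.1 m and value of joint flap below 0.12 rad and distance of charged_mid from where it was at the start of the episode below 0.03 m and angle between charged_mid's own z axis and vertical below 0.2 rad); the robot touches nothing.
It fails at once if the charged pack is moved by more than 30 mm or tipped (distance of charged_mid from where it was at the start of the episode above 0.03 m or angle between charged_mid's own z axis and vertical above 0.35 rad).
It also fails if it takes over 35 s, if anything falls off the work surface, if the arm or the gripper's body presses on something with over 40 N, if the wrist force passes 120 N, or if a joint passes its speed limit or range.

### The arm

A 6-joint arm with a two-finger parallel gripper is mounted at the origin on the work surface. World frame = base frame: x ahead of the robot, y to its left, z up, the work surface at z = 0. Lengths are in m, angles in rad, forces in N, time in s.
With the tool pointing down it reaches from about 0.35 to 0.975 m from the base axis. Payload 7.1 kg.
Tool frame: the origin (TCP) lies on the centre line of the jaws, within the pads' length; the fingertips stand 19 mm ahead of it and the grasp point (between the pads) is the TCP; z points along the fingers, y is the direction in which the jaws open and shut (so a half turn about z gives the same grasp; the last joint's range is limited). The gripper opens to 88 mm and grips with 3 to 60 N. Pads are 20 mm wide; open, the fingers measure 115 mm over their backs; the gripper's body (75 mm by 178 mm) begins 61 mm behind the grasp point.
Start: joints at [1.302, 0.423, 1.63, -0, 1.089, -0.019], TCP at [0.154, 0.606, 0.242] pointing down, gripper open.
Joint ranges: [-3, 3], [-0.9, 2.11], [0.09, 2.58], [-1.31, 4.45], [0.11, 2.69], [-2.54, 2.54]. Speed limits (rad/s): [2.39, 2.39, 3.01, 3.14, 3.14, 3.14].

### API

Orientations are given as a unit quaternion [w, x, y, z].
In Python, from cell import state, grab_frame, job_done gives the robot as it stands.
- The arm moves only by the tool apply_moves, never from a script. Its argument "targets" is a list of rows, each an object with "xyz": the shift along the tool's x, y, z in m, a list of three; "yaw": the turn about the tool's z in degrees. A call has exactly 5 rows; each row is the pose to reach, as a shift and turn from the pose commanded when the call began, along the tool's axes at that moment; what a row does not reach only later rows make up. A row lasts 1/12 s, in which the tool goes at most 41.7 mm and 7.16 degrees, less where a joint would pass 70% of its speed; a pose out of reach is approached as far as the arm can. A call with a gripper value outside its range is refused whole. "gripper" is the closure, from 0 (fully open) to 1 (shut), set as the call begins (left out, the last holds). The fingers move at their own pace and stop on an object; "grip_force" is the grip in N (left out, the last holds). Time passes only in rows, so rows that repeat a pose let the fingers close, or fill a call up. It gives the time, the measured TCP pose, the force and the opening at its end, in the units of the state.
- state(): the state, without advancing time (a new reading comes with each control period).
- grab_frame(name): name is "scene" or "top" or "wrist"; returns a dict with "color" (384x512x3 uint8, red, green, blue), "vfov" (degrees; the focal length in pixels is half the picture's height over the tangent of half this angle, whatever the lens; pixels are square), "cx", "cy" (the principal point, pixels), "R" (3x3) and "t" (3): a world point X has camera coordinates R X + t; the wrist camera has in their place "mount" (4x4, takes a point from camera to tool coordinates, whose origin is the TCP and whose axes are the flange's). Camera axes: x right, y down, z forward; pixel columns grow to the right and rows downward; lengths in m; the calibration is good to about 2 mm. The wrist camera is an equidistant fisheye: a pixel r from the principal point sees the ray r / f radians off the axis. A picture is of the moment at which its call begins: read the wrist's pose just before it. There is no depth.
- job_done(): hands the job in, once; it reports no verdict.
The state is a dict: "time_s": time; "qpos": joint angles; "qd": joint speeds; "tau": joint torques, N m; "ee_pos": TCP position; "tcp_rot": TCP orientation; "wrist_force": force on the tool from outside, world axes, zero at the start; "ft_torque": the same for the moment, N m; "finger_gap": finger opening in m.
Only numpy, scipy, OpenCV 4.12 (cv2) and the standard library are available. Lean on these libraries where they do the work, as an engineer would, in place of code of your own. Each camera call takes 0.05 s, during which the arm holds its last target.

## Working session

There is one attempt and no reset: what is moved stays moved. The work goes in short steps, Python scripts to look and compute and a tool call to move; the robot and the scene stay as the last step left them, time stands still between calls to the robot, and variables do not carry over. Pictures are saved under pics/ and viewed, and the job is handed in when it is done.

Besides the shell and the picture viewer there is one more tool, called after "Emit:" in YAML: its name, and indented under it one key for each argument. apply_moves: Moves the arm, as the interface text tells. Its arguments: {"type":"object","properties":{"targets":{"type":"array"},"gripper":{"type":"number"},"grip_force":{"type":"number"}},"required":["targets"]}

```bash
mkdir -p pics; ls; python3 - <<'E'
from cell import state, grab_frame
import cv2,pickle
s=state();print(s)
d={}
for n in ["scene","top","wrist"]:
    f=grab_frame(n);d[n]=f
    cv2.imwrite(f"pics/{n}0.png",f["color"][:,:,::-1])
    print(n,{k:v for k,v in f.items() if k!="color"})
pickle.dump((s,d),open("f0.pkl","wb"))
E
```

```text
pics
{'time_s': 0.0, 'qpos': array([ 1.30197924e+00,  4.23870328e-01,  1.63067204e+00, -1.26120803e-05,
        1.08861712e+00, -1.89528043e-02]), 'qd': array([-0.00109105,  0.00146261,  0.00044273,  0.00041517, -0.00101537,
        0.00103189]), 'tau': array([-1.77320930e-03, -5.44608557e+01, -2.73671275e+01,  6.44287001e-02,
        2.24957726e-02, -1.49033553e-04]), 'ee_pos': array([0.15435493, 0.6050959 , 0.24089033]), 'tcp_rot': array([-1.06806998e-04,  1.24604457e-01,  9.92206186e-01, -7.76127062e-04]), 'wrist_force': array([ 0.10916217,  0.24238764, -0.3329803 ]), 'ft_torque': array([-0.00806332, -0.02560063,  0.01787506]), 'finger_gap': 0.08774040254286299}
scene {'vfov': 44.261752793121204, 'cx': 258.84121335055875, 'cy': 189.37746805845754, 'R': array([[ 0.22250162,  0.9748097 , -0.01546189],
       [ 0.76128535, -0.1836282 , -0.62187242],
       [-0.6090465 ,  0.12659671, -0.78296592]]), 't': array([-0.12783032, -0.31195105,  1.44453767])}
top {'vfov': 48.44355233972687, 'cx': 256.159850246222, 'cy': 193.44081515295585, 'R': array([[-0.01893838, -0.99981948,  0.00152968],
       [-0.97864518,  0.01822405, -0.20474739],
       [ 0.20468256, -0.0053746 , -0.97881365]]), 't': array([0.02817955, 0.54058404, 0.93940678])}
wrist {'vfov': 65.70646984690485, 'cx': 255.8757824421043, 'cy': 189.0864322447052, 'mount': array([[-1.41005981e-04, -9.69577599e-01, -2.44784108e-01,
         6.62917129e-02],
       [ 9.99999926e-01, -2.24481114e-04,  3.13116280e-04,
         3.74821496e-04],
       [-3.58539940e-04, -2.44784045e-01,  9.69577559e-01,
        -1.42662176e-01],
       [ 0.00000000e+00,  0.00000000e+00,  0.00000000e+00,
         1.00000000e+00]])}
```

View pics/scene0.png

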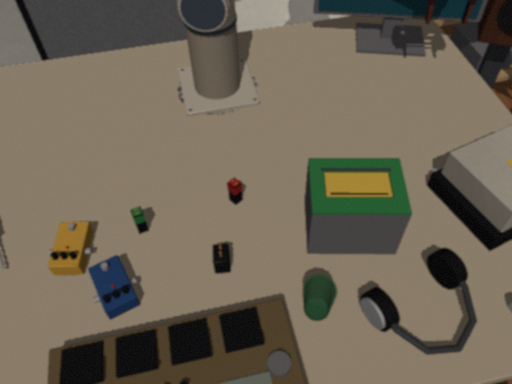

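View pics/top0.png

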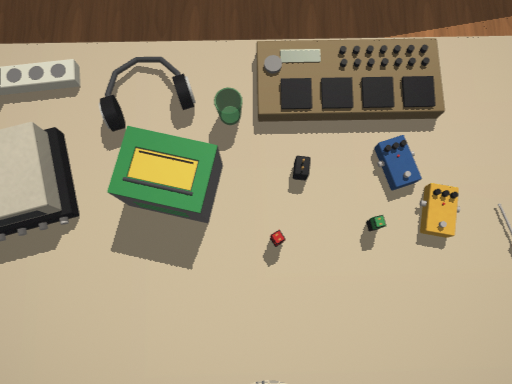

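View pics/wrist0.png

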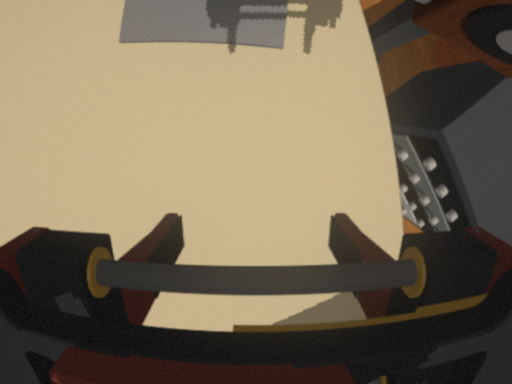

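```bash
python3 - <<'E'
import cv2
a=cv2.imread("pics/top0.png");b=cv2.imread("pics/scene0.png")
z=lambda i,x,y,w,h,k:cv2.resize(i[y:y+h,x:x+w],None,fx=k,fy=k,interpolation=cv2.INTER_CUBIC)
import numpy as np
A=z(a,105,120,120,105,3.3);B=z(b,300,150,120,105,3.3)
C=z(a,262,222,30,30,6.6);D=z(b,220,170,30,40,6.6);E=z(a,360,205,30,30,6.6)
W=np.zeros((600,800,3),np.uint8)
W[:346,:396]=A[:346,:396];W[:346,400:796]=B[:346,:396]
for i,q in enumerate([C,D,E]): W[350:350+min(q.shape[0],250),i*250:i*250+198]=q[:250,:198]
cv2.imwrite("pics/z0.png",W)
E
```

```text
(no output)
```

View pics/z0.png

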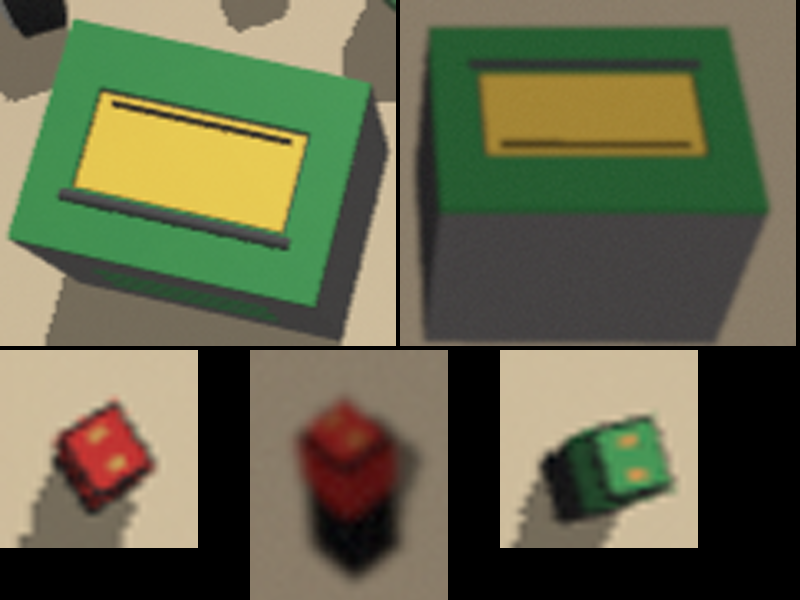

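```bash
cat > h.py <<'E'
import numpy as np,cv2
def cast(f,uv,z):
    uv=np.asarray(uv,float).reshape(-1,2)
    fl=f["color"].shape[0]/2/np.tan(np.radians(f["vfov"])/2)
    d=np.c_[(uv-[f["cx"],f["cy"]])/fl,np.ones(len(uv))]@f["R"]
    o=-f["R"].T@f["t"]
    return (o+d*((z-o[2])/d[:,2])[:,None])[:,:2]
def proj(f,X):
    fl=f["color"].shape[0]/2/np.tan(np.radians(f["vfov"])/2)
    c=f["R"]@np.asarray(X)+f["t"];return fl*c[:2]/c[2]+[f["cx"],f["cy"]]
def big(m):
    c=cv2.findContours(m,cv2.RETR_EXTERNAL,cv2.CHAIN_APPROX_NONE)[0];return max(c,key=cv2.contourArea)
E
python3 - <<'E'
import pickle,cv2,numpy as np
from h import *
s,d=pickle.load(open("f0.pkl","rb"))
for n in ["top","scene"]:
    f=d[n];hsv=cv2.cvtColor(f["color"],cv2.COLOR_RGB2HSV)
    H,S,V=[hsv[...,i].astype(int) for i in range(3)]
    vis=f["color"].copy()
    red=((H<6)|(H>172))&(S>150)
    lo=180 if n=="top" else 95
    if n=="top": roi=(slice(222,252),slice(262,292))
    else: roi=(slice(170,210),slice(220,250))
    print(n,"redV",np.sort(V[roi][red[roi]])[::8])
    gl=((H>45)&(H<85)&(S>120)&(V>60))|((H>18)&(H<33)&(S>170)&(V>90))
    m=np.zeros(H.shape,np.uint8);
    sl=(slice(110,230),slice(100,230)) if n=="top" else (slice(150,260),slice(295,425))
    m[sl]=gl[sl]; m=cv2.morphologyEx(m,cv2.MORPH_OPEN,np.ones((3,3)))
    c=big(m);h=cv2.convexHull(c)
    P=cast(f,h,0.16).astype(np.float32)
    print("lid",cv2.minAreaRect(P*1000))
    y=((H>18)&(H<33)&(S>150)&(V>100));m2=np.zeros(H.shape,np.uint8);m2[sl]=y[sl]
    P=cast(f,cv2.convexHull(big(m2)),0.16).astype(np.float32);print("flap",cv2.minAreaRect(P*1000))
    m3=np.zeros(H.shape,np.uint8);m3[roi]=red[roi];h=cv2.convexHull(big(m3))
    P=cast(f,h,0.07).astype(np.float32);print("red all",cv2.minAreaRect(P*1000),h.reshape(-1,2).tolist())
    if n=="top":
        g=((H>45)&(H<85)&(S>100)&(V>110));m4=np.zeros(H.shape,np.uint8);m4[205:235,360:390]=g[205:235,360:390]
        P=cast(f,cv2.convexHull(big(m4)),0.07).astype(np.float32);print("green",cv2.minAreaRect(P*1000))
E
```

```text
top redV [ 54  81  97 146 162 174 190 192 192 192 193 193]
lid ((577.1245727539062, 214.55825805664062), (199.47503662109375, 149.22262573242188), 76.40699005126953)
flap ((576.7907104492188, 215.36587524414062), (136.7277069091797, 63.97944259643555), 76.22061157226562)
red all ((435.0340576171875, -27.11193084716797), (24.854494094848633, 24.49331283569336), 32.33722686767578) [[279, 231], [283, 237], [284, 239], [278, 244], [276, 245], [274, 243], [272, 240], [271, 238], [271, 237], [272, 235], [273, 234], [276, 232], [278, 231]]
green ((469.586181640625, -260.3226318359375), (21.518774032592773, 18.272598266601562), 14.00562572479248)
scene redV [  6  48  60  63  68  72  75  79  81  84  86  87  88  89  91  92 101 115
 121 123 125]
lid ((579.2546997070312, 213.02423095703125), (197.5267791748047, 146.22854614257812), 76.34088134765625)
flap ((576.7869262695312, 215.12789916992188), (136.8487091064453, 65.20278930664062), 76.45889282226562)
red all ((450.7293701171875, -29.49201774597168), (30.74995994567871, 51.82390594482422), 78.48960876464844) [[238, 181], [239, 182], [241, 185], [241, 189], [239, 195], [233, 195], [230, 192], [229, 190], [228, 187], [228, 184], [229, 182], [230, 181], [234, 178]]
```

```bash
python3 - <<'E'
import pickle,cv2,numpy as np
from h import *
s,d=pickle.load(open("f0.pkl","rb"))
f=d["top"];k=8
sub=cv2.resize(f["color"][222:252,262:292],None,fx=k,fy=k,interpolation=cv2.INTER_CUBIC)
hsv=cv2.cvtColor(sub,cv2.COLOR_RGB2HSV);H,S,V=[hsv[...,i].astype(int) for i in range(3)]
for lo in (130,150,170):
    m=(((H<20)|(H>172))&(S>120)&(V>lo)).astype(np.uint8)
    h=cv2.convexHull(big(m)).reshape(-1,2)
    uv=(h+.5)/k-.5+[262,222]
    print(lo,cv2.minAreaRect((cast(f,uv,.07)*1000).astype(np.float32)))
# foot point in scene: bottom-most
g=d["scene"]
for x,y in [(.435,-.027)]:
    print(proj(g,[x,y,.07]),proj(g,[x,y,0]),proj(f,[x,y,.07]))
cv2.imwrite("pics/sub.png",sub[:,:,::-1])
from scipy.spatial.transform import Rotation as R
q=s["tcp_rot"];M=R.from_quat(np.roll(q,-1)).as_matrix();print(M)
print("d tool",M.T@(np.array([.435,-.027,.15])-s["ee_pos"]))
E
```

```text
130 ((438.0826110839844, -28.648181915283203), (22.56017303466797, 21.385705947875977), 31.76959991455078)
150 ((438.0321044921875, -28.610626220703125), (21.49967384338379, 20.153240203857422), 32.02201843261719)
170 ((437.8963928222656, -28.532405853271484), (20.53236198425293, 18.929054260253906), 32.281185150146484)
[234.23567094 181.22462683] [235.81667294 199.07747951] [277.07235524 237.91610108]
[[-9.68947436e-01  2.47266461e-01 -4.05366910e-04]
 [ 2.47266793e-01  9.68946254e-01 -1.51353889e-03]
 [ 1.85313444e-05 -1.56677340e-03 -9.99998772e-01]]
d tool [-0.42822833 -0.54293043  0.09173315]
```

View pics/sub.png

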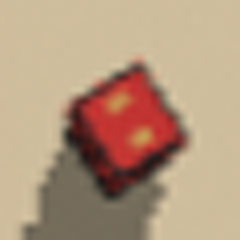

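Emit:
apply_moves:
  targets:
    - {"xyz": [-0.022,-0.027,0]}
    - {"xyz": [-0.044,-0.054,0]}
    - {"xyz": [-0.066,-0.082,0]}
    - {"xyz": [-0.088,-0.109,0]}
    - {"xyz": [-0.11,-0.136,0]}
  gripper: 0

```text
schema error: expected keys xyz, yaw
```

Emit:
apply_moves:
  targets:
    - {"xyz": [-0.022,-0.027,0]}
    - {"xyz": [-0.044,-0.054,0]}
    - {"xyz": [-0.066,-0.082,0]}
    - {"xyz": [-0.088,-0.109,0]}
    - {"xyz": [-0.11,-0.136,0]}

```text
schema error: expected keys xyz, yaw
```

Emit:
apply_moves:
  targets:
    - {"xyz": [-0.022,-0.027,0]}
    - {"xyz": [-0.044,-0.054,0]}
    - {"xyz": [-0.066,-0.082,0]}
    - {"xyz": [-0.088,-0.109,0]}
    - {"xyz": [-0.11,-0.136,0]}

```text
schema error: expected keys xyz, yaw
```

Emit:
apply_moves:
  targets:
    - {"xyz": [-0.02,-0.027,0],"yaw": 7}
    - {"xyz": [-0.04,-0.054,0],"yaw": 14}
    - {"xyz": [-0.06,-0.08,0],"yaw": 21}
    - {"xyz": [-0.08,-0.107,0],"yaw": 28}
    - {"xyz": [-0.098,-0.135,0.0],"yaw": 35}

```text
time_s: 0.57
ee_pos: [0.2164, 0.4491, 0.2414]
tcp_rot: [0.0, 0.42, 0.908, -0.0]
wrist_force: [0.7, -0.2, 0.4]
finger_gap: 0.0877
```

Emit:
apply_moves:
  targets:
    - {"xyz": [-0.034,-0.009,0],"yaw": 0}
    - {"xyz": [-0.068,-0.019,0],"yaw": 0}
    - {"xyz": [-0.102,-0.028,0],"yaw": 0}
    - {"xyz": [-0.136,-0.038,0],"yaw": 0}
    - {"xyz": [-0.17,-0.047,0],"yaw": 0}
  gripper: 0

```text
time_s: 0.98
ee_pos: [0.2914, 0.2893, 0.2416]
tcp_rot: [0.0, 0.417, 0.909, -0.0]
wrist_force: [0.4, -0.7, -0.2]
finger_gap: 0.0879
```

Emit:
apply_moves:
  targets:
    - {"xyz": [-0.034,-0.009,0],"yaw": 0}
    - {"xyz": [-0.068,-0.019,0],"yaw": 0}
    - {"xyz": [-0.102,-0.028,0],"yaw": 0}
    - {"xyz": [-0.136,-0.038,0],"yaw": 0}
    - {"xyz": [-0.17,-0.047,0],"yaw": 0}

```text
time_s: 1.4
ee_pos: [0.3666, 0.1297, 0.2418]
tcp_rot: [0.0, 0.417, 0.909, 0.0]
wrist_force: [0.3, 0.5, -0.5]
finger_gap: 0.0879
```

```bash
python3 - <<'E'
from cell import state, grab_frame
import cv2,pickle
s=state();f=grab_frame("wrist");print(s["ee_pos"],s["tcp_rot"],s["qpos"])
cv2.imwrite("pics/w1.png",f["color"][:,:,::-1]);pickle.dump((s,f),open("w1.pkl","wb"))
E
```

```text
[0.3666137  0.1297456  0.24177443] [8.21892320e-05 4.17101436e-01 9.08859934e-01 8.12118212e-05] [ 3.09536306e-01  6.43099038e-02  2.11821964e+00  1.11845836e-05
  9.58832201e-01 -4.00758946e-01]
```

View pics/w1.png

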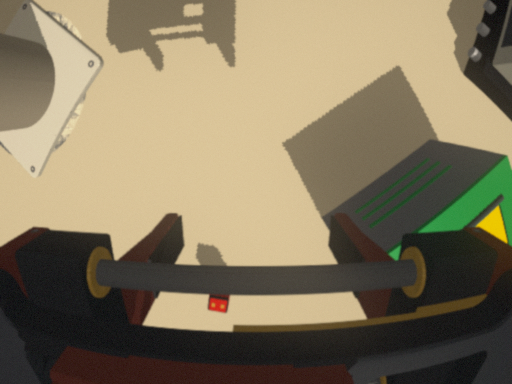

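```bash
cat >> h.py <<'E'
from scipy.spatial.transform import Rotation as Ro
def wcast(s,f,uv,z):
    uv=np.asarray(uv,float).reshape(-1,2)-[f["cx"],f["cy"]]
    fl=f["color"].shape[0]/2/np.tan(np.radians(f["vfov"])/2)
    r=np.linalg.norm(uv,axis=1);th=r/fl
    d=np.c_[uv/r[:,None]*np.sin(th)[:,None],np.cos(th)]
    M=Ro.from_quat(np.roll(s["tcp_rot"],-1)).as_matrix();m=np.asarray(f["mount"])
    d=d@(M@m[:3,:3]).T;o=M@m[:3,3]+s["ee_pos"]
    return (o+d*((z-o[2])/d[:,2])[:,None])[:,:2]
E
python3 - <<'E'
import pickle
from h import *
s,f=pickle.load(open("w1.pkl","rb"))
hsv=cv2.cvtColor(f["color"],cv2.COLOR_RGB2HSV)[290:320,200:235];k=8
sub=cv2.resize(f["color"][290:320,200:235],None,fx=k,fy=k,interpolation=cv2.INTER_CUBIC)
cv2.imwrite("pics/sub2.png",sub[:,:,::-1])
hsv=cv2.cvtColor(sub,cv2.COLOR_RGB2HSV);H,S,V=[hsv[...,i].astype(int) for i in range(3)]
for lo in (100,150,170):
    m=(((H<25)|(H>172))&(S>150)&(V>lo)).astype(np.uint8)
    h=cv2.convexHull(big(m)).reshape(-1,2);uv=(h+.5)/k-.5+[200,290]
    print(lo,cv2.minAreaRect((wcast(s,f,uv,.07)*1000).astype(np.float32)))
print(wcast(s,f,[[490,205]],.16))
E
```

```text
100 ((438.1209716796875, -28.295669555664062), (23.496339797973633, 21.027503967285156), 30.641464233398438)
150 ((438.2846984863281, -28.891836166381836), (22.243791580200195, 19.834619522094727), 30.63347053527832)
170 ((438.5107421875, -29.089473724365234), (21.283260345458984, 19.260780334472656), 30.455669403076172)
[[0.55101396 0.27943934]]
```

View pics/sub2.png

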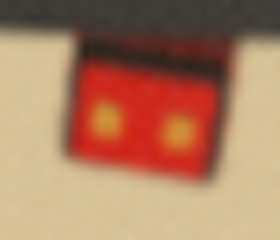

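Emit:
apply_moves:
  targets:
    - {"xyz": [-0.033,-0.01,0.018],"yaw": 2}
    - {"xyz": [-0.067,-0.02,0.036],"yaw": 4}
    - {"xyz": [-0.1,-0.029,0.054],"yaw": 6}
    - {"xyz": [-0.133,-0.039,0.072],"yaw": 8}
    - {"xyz": [-0.1665,-0.049,0.09],"yaw": 9.4}
  gripper: 0

```text
time_s: 1.87
ee_pos: [0.4382, -0.0283, 0.1509]
tcp_rot: [0.0, 0.491, 0.871, 0.0]
wrist_force: [1.2, 0.5, 0.3]
finger_gap: 0.0876
```

```bash
python3 - <<'E'
from cell import state, grab_frame
import cv2,pickle,numpy as np
from h import *
s=state();f=grab_frame("wrist");g=grab_frame("top");print(s["ee_pos"],s["tcp_rot"],s["qd"].round(3))
M=Ro.from_quat(np.roll(s["tcp_rot"],-1)).as_matrix();print(M.T@(np.array([.438,-.0285,.05])-s["ee_pos"]))
cv2.imwrite("pics/w2.png",np.hstack([f["color"],g["color"]])[:,:,::-1][:,:800])
E
```

```text
[ 0.43820544 -0.02832963  0.15089593] [1.61268787e-04 4.91021587e-01 8.71147384e-01 1.02447248e-04] [-0.861  0.655 -0.245 -0.    -0.419 -0.577]
[-2.11808142e-05 -2.97963294e-04  1.00895836e-01]
```

View pics/w2.png

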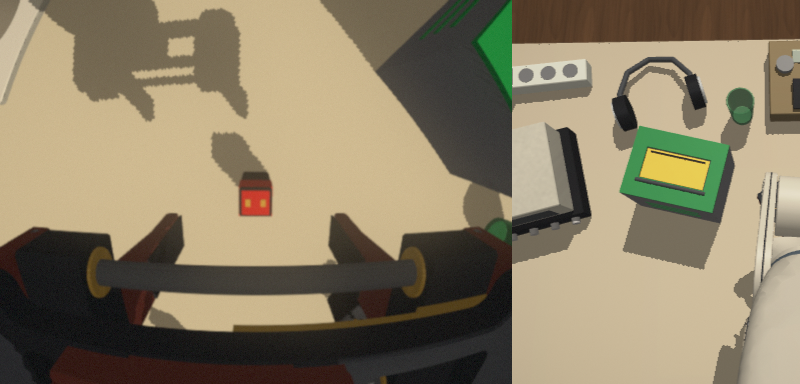

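```bash
python3 - <<'E'
from cell import state, grab_frame
from h import *
s=state();f=grab_frame("wrist");print(s["ee_pos"],s["qd"].round(3))
M=Ro.from_quat(np.roll(s["tcp_rot"],-1)).as_matrix()
hsv=cv2.cvtColor(f["color"],cv2.COLOR_RGB2HSV);H,S,V=[hsv[...,i].astype(int) for i in range(3)]
m=(((H<25)|(H>172))&(S>170)&(V>120)).astype(np.uint8);m[:150]=0;m[260:]=0;m[:,:200]=0;m[:,300:]=0
h=cv2.convexHull(big(m));print(cv2.boundingRect(h))
P=wcast(s,f,h,.07);r=cv2.minAreaRect((P*1000).astype(np.float32));print(r)
print(M.T@(np.r_[np.array(r[0])/1000,.05]-s["ee_pos"]))
cv2.imwrite("pics/w3.png",f["color"][:,:,::-1])
E
```

```text
[ 0.43840911 -0.03005203  0.14949691] [ 0.069 -0.059  0.026  0.02   0.055  0.047]
(242, 189, 29, 25)
((438.2912292480469, -28.986000061035156), (21.792394638061523, 19.51889419555664), 31.029077529907227)
[0.00087365 0.00067474 0.09949657]
```

View pics/w3.png

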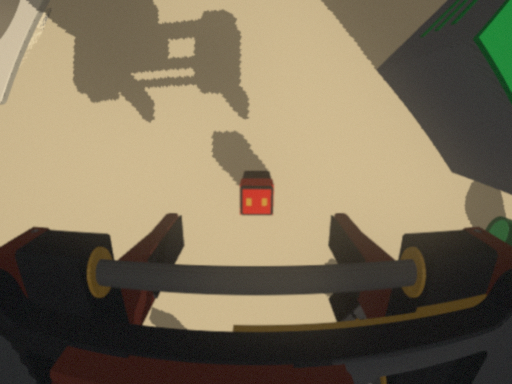

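Emit:
apply_moves:
  targets:
    - {"xyz": [0,0,0.025],"yaw": 0}
    - {"xyz": [0,0,0.05],"yaw": 0}
    - {"xyz": [0,0,0.07],"yaw": 0}
    - {"xyz": [0,0,0.09],"yaw": 0}
    - {"xyz": [0,0,0.1],"yaw": 0}
  gripper: 0

```text
time_s: 2.43
ee_pos: [0.4367, -0.0257, 0.0505]
tcp_rot: [-0.001, 0.49, 0.872, -0.0]
wrist_force: [-0.4, -0.8, 0.7]
finger_gap: 0.0878
```

Emit:
apply_moves:
  targets:
    - {"xyz": [0,0,0],"yaw": 0}
    - {"xyz": [0,0,0],"yaw": 0}
    - {"xyz": [0,0,0],"yaw": 0}
    - {"xyz": [0,0,0],"yaw": 0}
    - {"xyz": [0,0,0],"yaw": 0}
  gripper: 1
  grip_force: 20

```text
time_s: 2.85
ee_pos: [0.4386, -0.0267, 0.0527]
tcp_rot: [0.001, 0.49, 0.872, 0.0]
wrist_force: [-0.0, -0.6, 0.4]
finger_gap: 0.0579
```

Emit:
apply_moves:
  targets:
    - {"xyz": [0,0,0],"yaw": 0}
    - {"xyz": [0,0,0],"yaw": 0}
    - {"xyz": [0,0,0],"yaw": 0}
    - {"xyz": [0,0,0],"yaw": 0}
    - {"xyz": [0,0,0],"yaw": 0}
  gripper: 1

```text
time_s: 3.27
ee_pos: [0.4378, -0.0268, 0.0517]
tcp_rot: [-0.0, 0.49, 0.872, -0.0]
wrist_force: [-0.7, 0.4, 2.8]
finger_gap: 0.0261
```

Emit:
apply_moves:
  targets:
    - {"xyz": [0,0,-0.03],"yaw": 0}
    - {"xyz": [0,0,-0.07],"yaw": 0}
    - {"xyz": [0,0,-0.11],"yaw": 0}
    - {"xyz": [0,0,-0.15],"yaw": 0}
    - {"xyz": [0,0,-0.19],"yaw": 0}
  gripper: 1

```text
time_s: 3.68
ee_pos: [0.437, -0.0267, 0.2433]
tcp_rot: [-0.0, 0.49, 0.872, -0.0]
wrist_force: [0.3, -0.8, -1.1]
finger_gap: 0.0256
```

Emit:
apply_moves:
  targets:
    - {"xyz": [0,0,-0.01],"yaw": -7}
    - {"xyz": [0,0,-0.01],"yaw": -14}
    - {"xyz": [0,0,-0.01],"yaw": -21}
    - {"xyz": [0,0,-0.01],"yaw": -28}
    - {"xyz": [0,0,-0.01],"yaw": -35}
  gripper: 1

```text
time_s: 4.1
ee_pos: [0.4374, -0.0267, 0.2516]
tcp_rot: [-0.0, 0.203, 0.979, -0.0]
wrist_force: [-0.1, 0.0, -1.4]
finger_gap: 0.0262
```

Emit:
apply_moves:
  targets:
    - {"xyz": [0,0,0],"yaw": -5}
    - {"xyz": [0,0,0],"yaw": -9.5}
    - {"xyz": [0,0,0],"yaw": -9.5}
    - {"xyz": [0,0,0],"yaw": -9.5}
    - {"xyz": [0,0,0],"yaw": -9.5}
  gripper: 1

```text
time_s: 4.52
ee_pos: [0.4376, -0.0267, 0.2515]
tcp_rot: [-0.0, 0.125, 0.992, -0.0]
wrist_force: [0.7, -0.7, -1.7]
finger_gap: 0.026
```

```bash
python3 - <<'E'
from cell import state, grab_frame
from h import *
s=state();f=grab_frame("wrist");g=grab_frame("scene");print(s["ee_pos"],s["finger_gap"],s["wrist_force"])
M=Ro.from_quat(np.roll(s["tcp_rot"],-1)).as_matrix();print(np.degrees(np.arctan2(M[1,1],M[0,1])))
for x in (0,.006,.01): print(M.T@(np.r_[.577+.972*x,.215-.235*x,.25]-s["ee_pos"]))
cv2.imwrite("pics/w4.png",f["color"][:,:,::-1]);cv2.imwrite("pics/s4.png",g["color"][:,:,::-1])
E
```

```text
[ 0.43761179 -0.02671893  0.25149045] 0.0259759491280501 [ 0.74641589 -0.66620681 -1.72899683]
75.65371717298551
[-0.07514872  0.26871911  0.00143016]
[-0.08114822  0.26879814  0.00142714]
[-0.08514789  0.26885083  0.00142513]
```

View pics/w4.png

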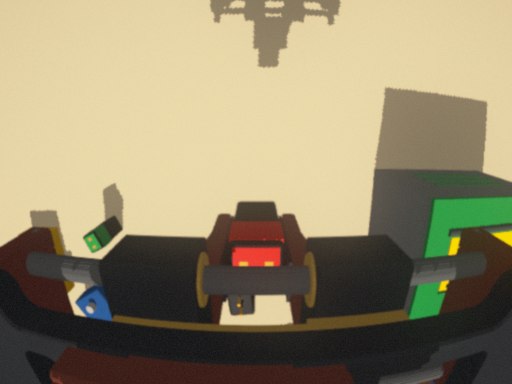

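View pics/s4.png

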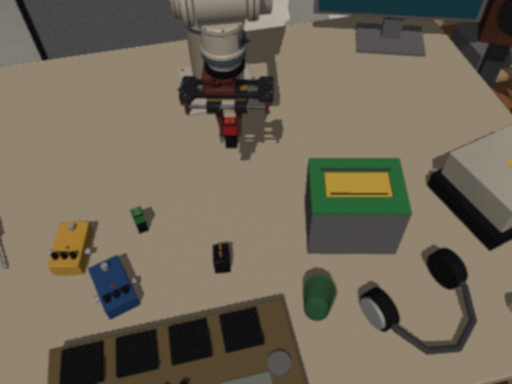

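Emit:
apply_moves:
  targets:
    - {"xyz": [-0.008,0.025,0],"yaw": 0}
    - {"xyz": [-0.016,0.054,0],"yaw": 0}
    - {"xyz": [-0.025,0.082,0],"yaw": 0}
    - {"xyz": [-0.034,0.11,0],"yaw": 0}
    - {"xyz": [-0.042,0.138,0],"yaw": -0.7}
  gripper: 1

```text
time_s: 5.03
ee_pos: [0.5131, 0.098, 0.2516]
tcp_rot: [0.0, 0.118, 0.993, -0.0]
wrist_force: [-0.6, 0.7, -1.5]
finger_gap: 0.0256
```

Emit:
apply_moves:
  targets:
    - {"xyz": [-0.01,0.03,0],"yaw": 0}
    - {"xyz": [-0.02,0.06,0],"yaw": 0}
    - {"xyz": [-0.029,0.09,0],"yaw": 0}
    - {"xyz": [-0.036,0.115,0],"yaw": 0}
    - {"xyz": [-0.041,0.131,0],"yaw": 0}
  gripper: 1

```text
time_s: 5.45
ee_pos: [0.5839, 0.2169, 0.2514]
tcp_rot: [0.0, 0.118, 0.993, 0.0]
wrist_force: [0.1, 0.5, -1.5]
finger_gap: 0.0256
```

Emit:
apply_moves:
  targets:
    - {"xyz": [0,0,0],"yaw": 0}
    - {"xyz": [0,0,0],"yaw": 0}
    - {"xyz": [0,0,0],"yaw": 0}
    - {"xyz": [0,0,0],"yaw": 0}
    - {"xyz": [0,0,0],"yaw": 0}
  gripper: 1

```text
time_s: 5.87
ee_pos: [0.5825, 0.2135, 0.2518]
tcp_rot: [-0.0, 0.118, 0.993, -0.0]
wrist_force: [0.6, 0.9, -1.4]
finger_gap: 0.026
```

```bash
python3 - <<'E'
from cell import state, grab_frame
from h import *
s=state();f=grab_frame("wrist");g=grab_frame("scene");print(s["ee_pos"],s["finger_gap"],s["wrist_force"])
M=Ro.from_quat(np.roll(s["tcp_rot"],-1)).as_matrix();print(np.degrees(np.arctan2(M[1,1],M[0,1])))
d=s["ee_pos"][:2]-[.577,.215];print("mouth xy",d@[.972,-.235],d@[.235,.972])
cv2.imwrite("pics/w5.png",f["color"][:,:,::-1]);cv2.imwrite("pics/s5.png",g["color"][:,:,::-1])
E
```

```text
[0.58248875 0.21354772 0.25178939] 0.026010137875532986 [ 0.59320632  0.91586694 -1.44369534]
76.42198161535993
mouth xy 0.005676356450499683 -0.00012176343996933255
```

View pics/w5.png

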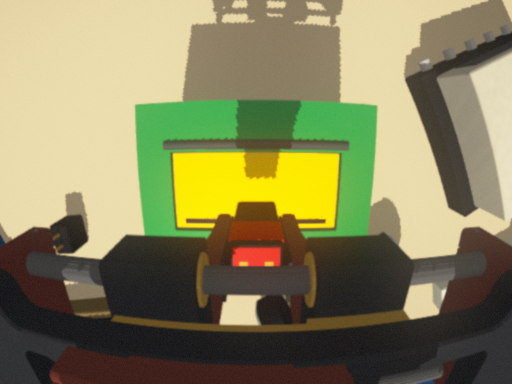

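View pics/s5.png

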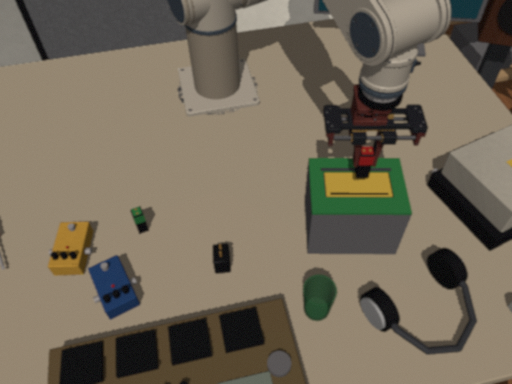

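```bash
python3 - <<'E'
from cell import state
from h import *
import math
s=state();f=dict(color=cv2.imread("pics/w5.png"),vfov=65.70646984690485,cx=255.876,cy=189.086,mount=np.array([[-1.41e-04,-9.69577599e-01,-2.44784108e-01,6.62917e-02],[1,-2.2448e-04,3.131e-04,3.748e-04],[-3.585e-04,-2.44784e-01,9.695776e-01,-1.42662e-01],[0,0,0,1]]))
P=wcast(s,f,[[172,151],[340,151],[337,229.5],[177,229.5],[256,145]],.16)
for p in P:
    d=p-s["ee_pos"][:2];print("rel TCP in mouth axes",d@[.972,-.235],d@[.235,.972])
E
```

```text
rel TCP in mouth axes -0.03900744213456503 -0.06779520939717856
rel TCP in mouth axes -0.039039740980107554 0.06890384296596215
rel TCP in mouth axes 0.029229547379254955 0.07110574779906915
rel TCP in mouth axes 0.029189239640315036 -0.06811802264662213
rel TCP in mouth axes -0.04297999869917433 0.0005377143682268419
```

Emit:
apply_moves:
  targets:
    - {"xyz": [0,0,0.015],"yaw": 0}
    - {"xyz": [0,0,0.03],"yaw": 0}
    - {"xyz": [0,0,0.045],"yaw": 0}
    - {"xyz": [0,0,0.06],"yaw": 0}
    - {"xyz": [0,0,0.07],"yaw": 0}
  gripper: 1

```text
time_s: 6.38
ee_pos: [0.5827, 0.214, 0.1808]
tcp_rot: [-0.0, 0.118, 0.993, -0.0]
wrist_force: [-0.1, -0.4, 0.3]
finger_gap: 0.0257
```

Emit:
apply_moves:
  targets:
    - {"xyz": [0,0,0.012],"yaw": 0}
    - {"xyz": [0,0,0.024],"yaw": 0}
    - {"xyz": [0,0,0.036],"yaw": 0}
    - {"xyz": [0,0,0.046],"yaw": 0}
    - {"xyz": [0,0,0.053],"yaw": 0}
  gripper: 1

```text
time_s: 6.8
ee_pos: [0.5825, 0.2143, 0.1272]
tcp_rot: [-0.0, 0.118, 0.993, -0.0]
wrist_force: [0.9, 0.8, -0.8]
finger_gap: 0.0257
```

```bash
python3 - <<'E'
from cell import state, grab_frame
from h import *
s=state();f=grab_frame("wrist");g=grab_frame("scene");print(s["ee_pos"],s["finger_gap"],s["wrist_force"])
cv2.imwrite("pics/w6.png",f["color"][:,:,::-1]);cv2.imwrite("pics/s6.png",cv2.resize(g["color"][80:270,270:440],None,fx=3,fy=3)[:,:,::-1])
E
```

```text
[0.58254618 0.21434346 0.12718486] 0.02568550753331505 [ 0.88656384  0.82829967 -0.806956  ]
```

View pics/w6.png

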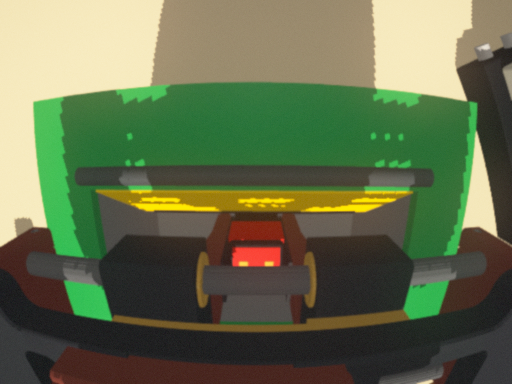

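View pics/s6.png

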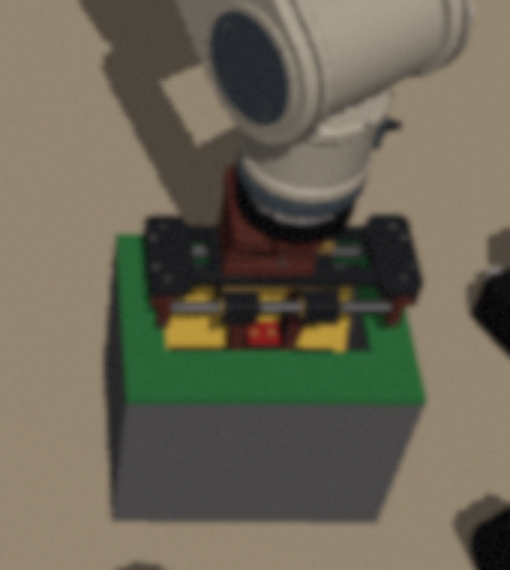

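The flap is down (yellow strip foreshortened at rows 190–210 in the wrist view), with the pack still gripped and below the lid. Releasing it now.

Emit:
apply_moves:
  targets:
    - {"xyz": [0,0,0],"yaw": 0}
    - {"xyz": [0,0,0],"yaw": 0}
    - {"xyz": [0,0,0],"yaw": 0}
    - {"xyz": [0,0,0],"yaw": 0}
    - {"xyz": [0,0,0],"yaw": 0}
  gripper: 0.3

```text
time_s: 7.32
ee_pos: [0.5832, 0.2146, 0.1293]
tcp_rot: [0.0, 0.118, 0.993, 0.0]
wrist_force: [-0.1, 0.0, 0.3]
finger_gap: 0.0558
```

Emit:
apply_moves:
  targets:
    - {"xyz": [0,0,0],"yaw": 0}
    - {"xyz": [0,0,0],"yaw": 0}
    - {"xyz": [0,0,0],"yaw": 0}
    - {"xyz": [0,0,0],"yaw": 0}
    - {"xyz": [0,0,0],"yaw": 0}
  gripper: 0.3

```text
time_s: 7.73
ee_pos: [0.5829, 0.2146, 0.1287]
tcp_rot: [0.0, 0.118, 0.993, 0.0]
wrist_force: [1.1, -0.9, 0.4]
finger_gap: 0.0616
```

```bash
python3 - <<'E'
from cell import state, grab_frame
from h import *
s=state();f=grab_frame("wrist");print(s["ee_pos"],s["finger_gap"],s["wrist_force"])
cv2.imwrite("pics/w7.png",f["color"][:,:,::-1])
E
```

```text
[0.58290532 0.21456174 0.12870416] 0.0616359944800151 [ 1.10166198 -0.93764632  0.41186884]
```

View pics/w7.png

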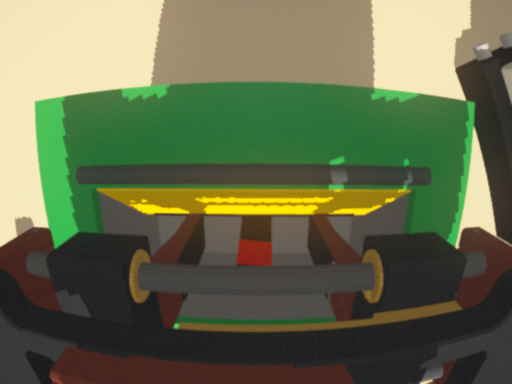

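The red top has shrunk from about 50 to 35 px, so the pack has dropped to the floor of the bin. Withdrawing straight up.

Emit:
apply_moves:
  targets:
    - {"xyz": [0,0,-0.015],"yaw": 0}
    - {"xyz": [0,0,-0.035],"yaw": 0}
    - {"xyz": [0,0,-0.065],"yaw": 0}
    - {"xyz": [0,0,-0.1],"yaw": 0}
    - {"xyz": [0,0,-0.14],"yaw": 0}
  gripper: 0.3

```text
time_s: 8.2
ee_pos: [0.5815, 0.2142, 0.2684]
tcp_rot: [-0.002, 0.118, 0.993, -0.001]
wrist_force: [0.5, -0.0, -0.9]
finger_gap: 0.0615
```

Emit:
apply_moves:
  targets:
    - {"xyz": [0.03,0,0],"yaw": 0}
    - {"xyz": [0.07,0,0],"yaw": 0}
    - {"xyz": [0.11,0,0],"yaw": 0}
    - {"xyz": [0.14,0,0],"yaw": 0}
    - {"xyz": [0.15,0,0],"yaw": 0}
  gripper: 0.3

```text
time_s: 8.62
ee_pos: [0.4329, 0.2496, 0.2683]
tcp_rot: [-0.001, 0.117, 0.993, -0.001]
wrist_force: [0.5, -0.4, -0.5]
finger_gap: 0.0614
```

Emit:
apply_moves:
  targets:
    - {"xyz": [0,0,0],"yaw": 0}
    - {"xyz": [0,0,0],"yaw": 0}
    - {"xyz": [0,0,0],"yaw": 0}
    - {"xyz": [0,0,0],"yaw": 0}
    - {"xyz": [0,0,0],"yaw": 0}
  gripper: 0.3

```text
time_s: 9.03
ee_pos: [0.4382, 0.2493, 0.2685]
tcp_rot: [0.0, 0.118, 0.993, -0.0]
wrist_force: [0.5, 0.3, 0.2]
finger_gap: 0.0613
```

```bash
python3 - <<'E'
from cell import state, grab_frame
from h import *
s=state();g=grab_frame("scene");t=grab_frame("top");print(s["ee_pos"],s["finger_gap"],s["wrist_force"])
cv2.imwrite("pics/s8.png",g["color"][:,:,::-1]);cv2.imwrite("pics/t8.png",t["color"][:,:,::-1])
hsv=cv2.cvtColor(t["color"],cv2.COLOR_RGB2HSV);H,S,V=[hsv[...,i].astype(int) for i in range(3)]
g=((H>45)&(H<85)&(S>100)&(V>110));m4=np.zeros(H.shape,np.uint8);m4[205:235,360:390]=g[205:235,360:390]
if m4.any(): print("green",cv2.minAreaRect((cast(t,cv2.convexHull(big(m4)),0.07)*1000).astype(np.float32)))
E
```

```text
[0.43823325 0.24932725 0.26846296] 0.06125473862599674 [0.48522976 0.34678761 0.2286284 ]
green ((469.5862121582031, -260.32269287109375), (21.518795013427734, 18.2725887298584), 14.005597114562988)
```

View pics/s8.png

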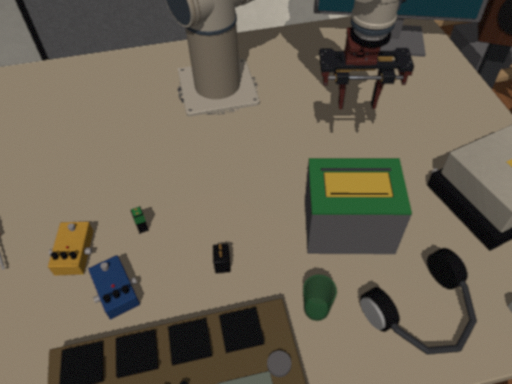

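View pics/t8.png

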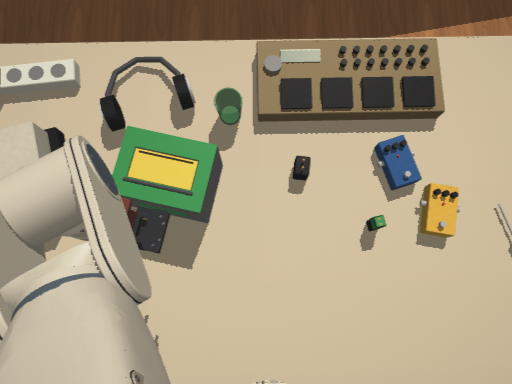

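The scene view shows the flap level again (around pixel 358,184), no red pack on the table and the gripper clear of everything. The green pack at (377,222) in the top view hasn't moved.

```bash
python3 -c "
from cell import job_done,state
print(state()['qd'].round(3),job_done())"
```

```text
the job is handed in; nothing more can be done
[ 0.004 -0.006  0.006 -0.     0.001  0.002] None
```

The spent pack is in the recycling bin with the flap shut behind it, and I handed the job in at about 9 s of the 35 s allowed.

- **Grasp:** I found the pack at about (0.438, −0.029). The top and wrist cameras agreed to about 1 mm. I gripped it across its 26 mm side.
- **Bin:** I pushed it down through the flap about 5 mm towards the free edge from the mouth's centre. I let go with its top about 13 mm below the lid.
- **Last checks:**
  - The wrist view after release showed the red top well down in the bin, at about the height of a pack standing on its floor. I did not look inside again after the flap closed.
  - The final scene and top views show the flap level with the lid and no red pack on the table.
  - The charged pack's measured position is unchanged to within 0.1 mm.
  - The arm was still and clear of everything, with only sensor noise on the wrist force.
- **Failed calls:** Three early move calls were refused because they left out the yaw value. They moved nothing. The fourth call of that batch ran alone, and I replanned from where it ended.

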